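# Bolt the sanding drum in at the top of its gutter

### The job

Nudge the sanding drum that lies in the sloped gutter up the slope with the fingertips, right to the stop plate, until it drops into the dip there and does not roll back. Then, by its upright knob, push the keeper bolt all the way across the gutter behind the drum. Only push: never lift the drum out of the gutter, and leave everything else on the bench where it stands.

Things in the scene. Friction and masses are not known exactly. Their poses are not given: they have to be found in the camera images.
- drum: the drum to push: grey cylinder, aluminium ends with a dark hole, 56 mm diameter, 44 mm long, about 0.2 kg, free to roll. It lies in the gutter, axis across it, at the low end against the lip: gutter x about -111, z 28 mm. Origin: its centre; y is its rolling axis, x and z turn as it rolls. A second such drum stands on end on the bench: leave it.
- gutter: fixed pale wooden channel on a foot, 290 mm long, 66 mm wide (50 inside), sloped 0.14 rad, place and heading vary. Origin: on the ramp floor's surface, centre line, about half way along, 55 mm above the bench. x points up the slope along the floor (so it is inclined), y across, z square to the floor. Side walls are 12 mm high above the floor; nothing stands over the ramp while the bolt is open.
- low_lip (a point): middle of the top of the lip at the gutter's low end, 14 mm high above the floor (gutter frame x -140, z 14 mm; lip from x -145 to -135 mm)
- dip_edge (a point): centre of the edge where the ramp floor (z 0 in the gutter frame, from x -135 to 86 mm) steps down 4 mm into the dip; gutter frame x 86, z 0 mm. The dip runs on to the stop plate at x 130 mm. In it the drum rests with its centre at x 100 to 102, z 24 mm, and stays there by itself. Pushing the drum takes 1 to 5 N
- stop_face (a point): point on the downhill face of the upright steel stop plate at the gutter's high end (45 mm high above the ramp floor level, 10 mm thick), on the centre line; gutter frame x 130, y 0, z 24 mm
- bolt (a joint): travel (m) of the steel keeper bolt, a 10 mm square bar: 0 = open, 0.045 = fully across the gutter (end of travel); starts at 0 to 0.006. It slides along the gutter's +y at gutter x 62 mm, z 20 to 30 mm. About 1.2 N friction; stays where it is left. It passes about 5 mm behind a drum that lies in the dip, and would strike one that lies farther down
- bolt_knob (a point): centre of the top of the bolt's upright round steel knob, 14 mm diameter, 36 mm clear above the guide; moves with the bolt. Gutter frame x 62, z 70 mm, y -108 mm (open) to -63 mm (fully across). Push it towards the gutter (the gutter's +y) from its outer side
- bolt_guide (a point): middle of the top of the bolt's fixed aluminium guide on the gutter's -y side: two cheeks, x 46 to 78 mm, y -119 to -34 mm, tops at z 34 mm (gutter frame; this point x 62, y -76, z 34 mm)
- spare_drum: bystander: a drum like the first, standing on end on the bench, 56 mm diameter, 44 mm high; origin under its centre
- core0: bystander: lens-core disc with a centre hole, 46 mm diameter, 18 mm thick, flat on the bench beside the gutter; origin under its centre
- core1: bystander: another such disc
- core2: bystander: another such disc
- frame: bystander: black spectacle front lying flat, 140 mm by 55 mm, 7 mm thick; origin under its middle
- jar: bystander: glass screw jar with a steel lid, 52 mm diameter, 55 mm high, on the bench beyond the gutter's high end; origin under its centre
- screwdriver: bystander: screwdriver lying on the bench beyond the gutter's low end; origin under its middle
Things that resemble listed ones, but are neither listed nor needed, are in the scene too. What is shaped like the drum but brown, orange or turquoise is not meant.

How it is judged:
By the outcome, as a careful person would: the job done as asked, in the order asked, and still so for the second after the job is handed in, with the robot touching nothing.
It also fails if it takes over 51 s, if anything falls off the work surface, if the arm or the gripper's body presses on something with over 40 N, if the wrist force passes 120 N, or if a joint passes its speed limit or range.

### The arm

A 6-joint arm with a two-finger parallel gripper is mounted at the origin on the work surface. World frame = base frame: x ahead of the robot, y to its left, z up, the work surface at z = 0. Lengths are in mm, angles in rad, forces in N, time in s.
With the tool pointing down it reaches from about 425 to 925 mm from the base axis. Payload 12.5 kg.
Tool frame: the origin (TCP) lies at the very end of the fingers, on their centre line; the grasp point (between the pads) lies 19 mm behind it; z points along the fingers, y is the line along which they close (so a half turn about z gives the same grasp; the last joint's range is limited). The gripper opens to 85 mm and grips with 20 to 120 N. Pads are 22 mm wide; open, the fingers measure 114 mm over their backs; the gripper's body (76 mm by 85 mm) begins 54 mm behind the grasp point. The pads swing forward as they close: fully open they stand 13 mm farther back than shut.
Start: joints at [-1.382, 0.491, 1.559, -0, 1.092, -0.106], TCP at [181.615, -598.047, 231.327] pointing down, gripper open.
Joint ranges: [-3.1, 3.1], [-0.84, 2.19], [0.05, 2.79], [-1.13, 4.28], [0.06, 2.93], [-2.69, 2.69]. Speed limits (rad/s): [2.22, 2.22, 2.79, 3.14, 3.14, 3.14].

### API

Orientations are given as a rotation vector (axis times angle).
In Python, from plant import r gives the robot as it stands.
- The arm moves only by the tool send_rows, never from a script. Its argument "commands" is a list of rows, each a list of 2 entries, a list of its own where there are three numbers: the shift along the tool's x, y, z each as a share of 1 m, from -1 to 1, then the turn about the tool's z as a share of 180 degrees, from -1 to 1. In form: [[[tx, ty, tz], twist], ...]. A call has exactly 8 rows; each row is the pose to reach, as a shift and turn from the pose commanded when the call began, along the tool's axes at that moment, turning the shorter way round; what a row does not reach only later rows make up. A row lasts 1/8 s, in which the tool goes at most 62.5 mm and 10.7 degrees, less where a joint would pass 70% of its speed; a pose out of reach is approached as far as the arm can. A call with a number of a shift or a turn outside -1 to 1 is refused whole. A call with a gripper value outside its range is refused whole. "grip" is the closure, from 0 (fully open) to 1 (shut), set as the call begins (left out, the last holds). The fingers move at their own pace and stop on an object; "newtons" is the grip in N (left out, the last holds). Time passes only in rows, so rows that repeat a pose let the fingers close, or fill a call up. It gives the time, the measured TCP pose, the force, the opening and the grip force at its end, in the units of the state.
- r.get_obs(): the state, without advancing time (a new reading comes with each control period).
- r.get_image(name): name is "side" or "top" or "wrist"; returns (picture, depth): 384x512x3 uint8, red, green, blue; 384x512 float32, mm along the optical axis (not along the pixel's ray), 0 where there is no reading.
- r.camera_params(name): a dict with "vfov" (degrees; the focal length in pixels is half the picture's height over the tangent of half this angle, whatever the lens; pixels are square), "cx", "cy" (the principal point, pixels), "R" (3x3) and "t" (3): a world point X has camera coordinates R X + t. Camera axes: x right, y down, z forward; pixel columns grow to the right and rows downward; lengths in mm; the calibration is good to about 2 mm. A picture is of the moment at which its call begins: read the wrist's pose just before it. camera_params takes no time and is no camera call; for the wrist camera it gives the pose at the moment of the call.
- r.job_done(): hands the job in; it is judged then, once.
The state is a dict: "time": time; "joint_positions": joint angles; "qvel": joint speeds; "effort": joint torques, N m; "ee_pos": TCP position; "tcp_rot": TCP orientation; "force": force on the tool from outside, world axes, zero at the start; "torque": the same for the moment, N m; "finger_gap": finger opening in mm; "gripper_force": force on a finger pad.
Only numpy, scipy, OpenCV 4.12 (cv2) and the standard library are available. Lean on these libraries where they do the work, as an engineer would, in place of code of your own. Each camera call takes 0.05 s, during which the arm holds its last target. There are 200 camera calls.

## Working session

There is one attempt and no reset: what is moved stays moved. The work goes in short steps, Python scripts to look and compute and a tool call to move; the robot and the scene stay as the last step left them, time stands still between calls to the robot, and variables do not carry over. Pictures are saved under pics/ and viewed, at most 10 in all, crops included, and the job is handed in when it is done.

Besides the shell and the picture viewer there is one more tool, called after "Emit:" as name([rows], argument=value, ...), one row to a line, values as JSON. send_rows: Moves the arm, as the interface text tells. Its arguments: {"type":"object","properties":{"commands":{"type":"array"},"grip":{"type":"number"},"newtons":{"type":"number"}},"required":["commands"]}

```bash
mkdir -p pics; ls; python3 - <<'E'
from plant import r
import cv2,numpy as np
o=r.get_obs();print(o)
for n in("top","side"):
    im,d=r.get_image(n);cv2.imwrite(f"pics/{n}0.png",im[...,::-1]);np.savez(f"{n}0.npz",im=im,d=d,**{k:np.array(v) for k,v in r.camera_params(n).items()})
    print(r.camera_params(n))
E
```

```text
pics
{'time': 0.0, 'joint_positions': array([-1.38159130e+00,  4.91560830e-01,  1.55954147e+00,  1.60661256e-05,
        1.09169995e+00, -1.05608571e-01]), 'qvel': array([ 2.21003347e-04, -2.03011173e-04, -3.52466727e-04,  6.67391164e-04,
       -1.56740848e-03,  1.23653118e-05]), 'effort': array([-2.52275335e-03, -6.18460608e+01, -2.61591822e+01, -1.54825962e-04,
        4.07945045e-03,  4.70165986e-06]), 'ee_pos': array([ 181.57011578, -597.76308147,  230.6952666 ]), 'tcp_rot': array([-3.10632863e+00, -4.61227767e-01,  5.70044562e-05]), 'force': array([ 0.06507478,  0.98322161, -0.18906993]), 'torque': array([0.01557817, 0.00151669, 0.03465465]), 'gripper_force': 0.0, 'finger_gap': 85.49652337839781}
{'vfov': 44.17581115326528, 'cx': 253.17757842343127, 'cy': 191.14319180210694, 'R': array([[-0.01632183, -0.99984008, -0.00730888],
       [-0.99062227,  0.01716221, -0.13554694],
       [ 0.1356507 ,  0.00502796, -0.99074397]]), 't': array([   6.1724143 ,  591.13389554, 1122.14409057])}
{'vfov': 52.7065602355713, 'cx': 250.41959163051533, 'cy': 195.32104815508177, 'R': array([[-0.97841603, -0.20662009, -0.00319442],
       [-0.14119604,  0.67973841, -0.71973562],
       [ 0.15088322, -0.70374983, -0.6942409 ]]), 't': array([ 561.83935723,  182.08995224, 1079.85974016])}
```

View pics/top0.png

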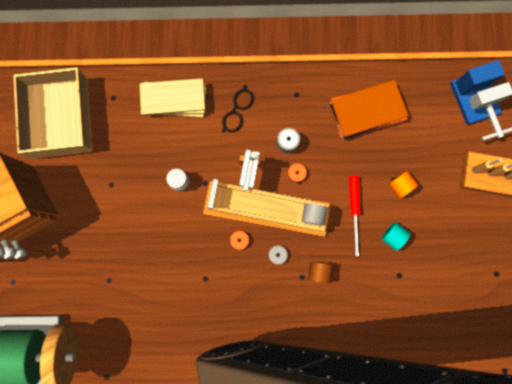

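View pics/side0.png

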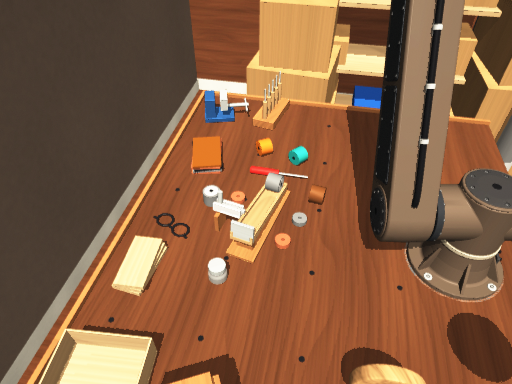

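The top view shows the gutter running from the stop plate at about (213,193) to the drum at (315,213), with the bolt guide and knob on the far side at about (250,168). Next I'll measure using depth.

```bash
cat > h.py <<'E'
import numpy as np,cv2
def load(n):
    z=np.load(n+"0.npz");return z
def cloud(z):
    d=z["d"];f=192/np.tan(np.radians(float(z["vfov"]))/2)
    v,u=np.mgrid[:384,:512];P=np.stack([(u-z["cx"])/f*d,(v-z["cy"])/f*d,d],-1)
    return (P-z["t"])@z["R"]   # R^T(p-t)
def proj(z,X):
    f=192/np.tan(np.radians(float(z["vfov"]))/2);c=np.asarray(X)@z["R"].T+z["t"]
    return np.stack([c[...,0]/c[...,2]*f+z["cx"],c[...,1]/c[...,2]*f+z["cy"]],-1)
E
python3 - <<'E'
from h import *
z=load("top");P=cloud(z);im=z["im"]
print("bench z",np.median(P[250:262,200:260,2]))
c=im[140:250,190:345];cv2.imwrite("pics/topc.png",cv2.resize(c[...,::-1],None,fx=5,fy=5,interpolation=cv2.INTER_CUBIC))
# ramp floor plane: yellowish pixels on the ramp between stop and drum
m=np.zeros((384,512),bool);m[196:222,232:298]=1
Q=P[m];Q=Q[Q[:,2]>25]
print(len(Q))
# RANSAC-free: plane fit iterated to floor (lower mode)
A=np.c_[Q[:,:2],np.ones(len(Q))];w=np.ones(len(Q),bool)
for i in range(15):
    k=np.linalg.lstsq(A[w],Q[w,2],rcond=None)[0];e=Q[:,2]-A@k;w=(abs(e)<max(2,20-2*i))
print("plane",k,"slope",np.hypot(k[0],k[1]),"dir",np.arctan2(k[1],k[0]),w.sum())
for v in(205,):
    print(np.round(P[190:240:2,265],0).tolist())
for u in (315,): print(np.round(P[190:240:2,u],0).tolist())
E
```

```text
bench z -0.454845602857163
1543
plane [2.11260784e-02 1.42731352e-01 4.83404042e+01] slope 0.14428634753334904 dir 1.4238503377524525 796
[[599.0, -34.0, 0.0], [585.0, -32.0, 67.0], [580.0, -32.0, 69.0], [577.0, -32.0, 56.0], [572.0, -32.0, 55.0], [567.0, -32.0, 55.0], [562.0, -32.0, 58.0], [557.0, -32.0, 55.0], [552.0, -32.0, 56.0], [548.0, -32.0, 54.0], [543.0, -32.0, 56.0], [538.0, -32.0, 55.0], [533.0, -31.0, 56.0], [529.0, -31.0, 51.0], [523.0, -31.0, 65.0], [519.0, -31.0, 56.0], [517.0, -32.0, 14.0], [512.0, -32.0, 10.0], [508.0, -32.0, 0.0], [503.0, -32.0, -2.0], [498.0, -32.0, 0.0], [492.0, -32.0, 2.0], [488.0, -31.0, -1.0], [483.0, -31.0, -0.0], [477.0, -31.0, 2.0]]
[[597.0, -161.0, 1.0], [591.0, -160.0, 3.0], [587.0, -161.0, -3.0], [582.0, -161.0, -3.0], [576.0, -160.0, 3.0], [571.0, -160.0, -0.0], [561.0, -153.0, 51.0], [551.0, -148.0, 95.0], [546.0, -147.0, 95.0], [542.0, -148.0, 91.0], [537.0, -147.0, 92.0], [532.0, -147.0, 95.0], [528.0, -147.0, 95.0], [523.0, -147.0, 92.0], [519.0, -147.0, 92.0], [514.0, -146.0, 93.0], [509.0, -146.0, 96.0], [506.0, -149.0, 72.0], [503.0, -153.0, 37.0], [498.0, -151.0, 50.0], [494.0, -153.0, 34.0], [490.0, -156.0, 11.0], [485.0, -155.0, 12.0], [481.0, -157.0, -2.0], [475.0, -156.0, 3.0]]
```

View pics/topc.png

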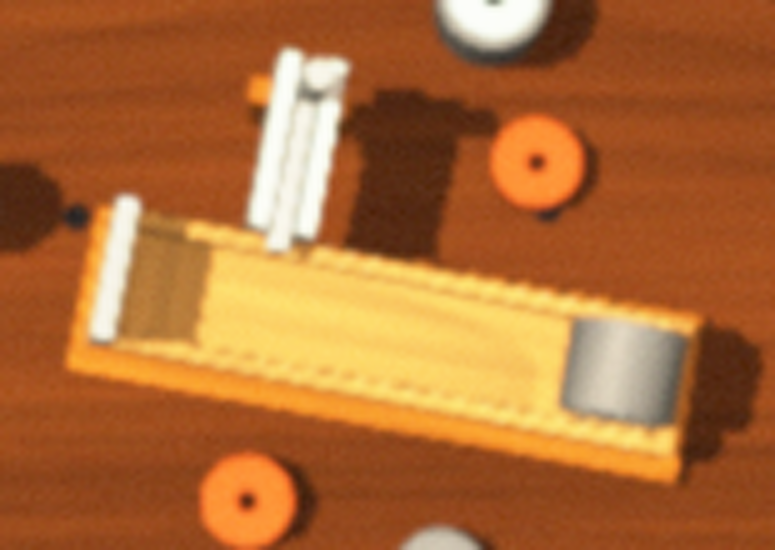

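Zoomed crop (×5, offset (190,140)): guide corners are at about (290,48), (347,62), (250,228) and (308,240), and the knob top is at (325,72). The stop plate top is centred at (115,268), the lip's outer far corner is at (702,318), and the drum is at (628,370).

```bash
cat >> h.py <<'E'
def G(p):
    x0,y0,h=p[:3];c,s=np.cos(h),np.sin(h);a=.14;ca,sa=np.cos(a),np.sin(a)
    R=np.array([[c,-s,0],[s,c,0],[0,0,1]])@np.array([[ca,0,-sa],[0,1,0],[sa,0,ca]])
    return R,np.array([x0,y0,55.])
def g2w(p,X): R,t=G(p);return np.asarray(X)@R.T+t
E
python3 - <<'E'
from h import *
from scipy.optimize import least_squares
z=load("top")
px=np.array([[290,48],[347,62],[250,228],[308,240],[115,268],[702,318],[322,78]])/5+[190,140]-.4
g=np.array([[78,-119,34],[46,-119,34],[78,-34,34],[46,-34,34],[135,0,45],[-145,-33,13],[62,-106,70.]])
w=np.ones(7);w[6]=0
f=lambda p:((proj(z,g2w(p,g))-px)*w[:,None]).ravel()
s=least_squares(f,[545,-25,1.42])
print(s.x);print(np.round(proj(z,g2w(s.x,g))-px,1).tolist())
p=s.x
for n in("side",):
    zz=load(n)
    im=cv2.resize(zz["im"][160:275,190:310,::-1],None,fx=5,fy=5,interpolation=cv2.INTER_CUBIC)
    G0=np.vstack([g,[[86,-25,0],[86,25,0],[-145,33,12],[140,33,45],[140,-33,45],[-111,22,56],[-111,-22,56],[62,-108,70]]])
    for q in proj(zz,g2w(p,G0)): cv2.circle(im,tuple(((q-[190,160])*5+2).astype(int)),4,(255,0,255),1)
    cv2.imwrite("pics/sidec.png",im)
P=cloud(z);R,t=G(p);L=(P-t)@R
# knob: top points above gutter z 50 near guide
for n in("top","side"):
    P=cloud(load(n));L=(P-t)@R
    m=(abs(L[...,0]-62)<25)&(L[...,1]<-80)&(L[...,1]>-130)&(L[...,2]>66)&(L[...,2]<75)
    print(n,"knob",m.sum(),L[m].mean(0) if m.any() else 0)
    m=(abs(L[...,0])<60)&(abs(L[...,1])<15)
    print("floor",np.median(L[m],0))
    m=(abs(L[...,0]+111)<60)&(abs(L[...,1])<40)&(L[...,2]>30)
    print("drum",L[m].mean(0),L[m].min(0),L[m].max(0))
# obstacles heights around the gutter (gutter coords)
np.save("p.npy",p)
print("low lip",g2w(p,[-140,0,14]),"drum",g2w(p,[-111,0,28]),"dip",g2w(p,[101,0,24]),"knob",g2w(p,[62,-108,70]),g2w(p,[62,-63,70]))
E
```

```text
[551.9067163  -37.38598166   1.37718315]
[[-1.4, 0.2], [0.4, 0.1], [0.1, -0.7], [1.8, -0.5], [0.5, 0.4], [-1.4, 0.4], [-0.2, -2.0]]
top knob 26 [  61.93464967 -102.43624495   69.52931102]
floor [ 0.42856017  0.11523936 -0.33476319]
drum [-106.30817701    2.4655905    49.09957213] [-137.5807941   -20.57683834   30.20863941] [-81.95429407  23.96019579  59.28437772]
side knob 18 [  63.5048     -102.11632456   69.59685878]
floor [2.43796829 0.29245931 0.22123557]
drum [-95.7941983    4.11205813  46.33685088] [-129.53174936  -20.14508344   30.12015315] [-78.32096583  24.50773244  58.1814065 ]
low lip [ 524.85756754 -175.34307819   49.3269879 ] drum [ 530.00685898 -149.08046631   67.23676217] dip [570.50519733  57.47069817  92.85903849] knob [667.82180642  -7.50503296 132.96679284] [623.66261139   1.15322867 132.96679284]
```

View pics/sidec.png

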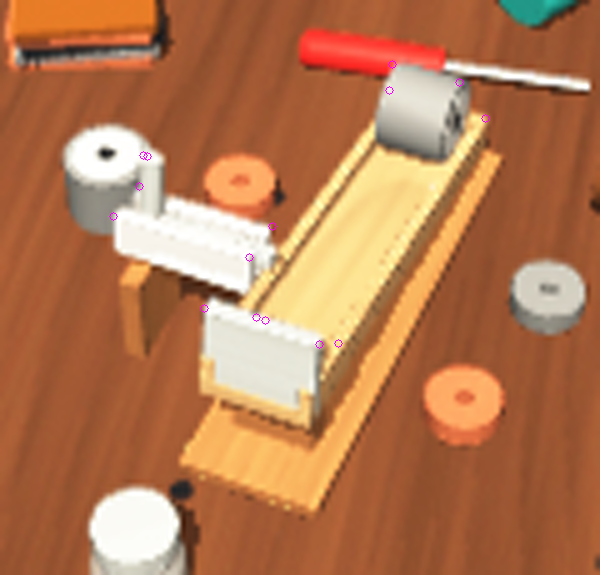

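The model fits to within about 3 mm. The drum sits at gutter x≈-110 and the knob at y≈-102.3, so the bolt starts about 5.6 mm in. Next I'll compute the approach: shut fingers, with the tool's x axis along the gutter.

```bash
cat >> h.py <<'E'
def rel(W,yaw=None):
    from plant import r
    from scipy.spatial.transform import Rotation as Ro
    o=r.get_obs();R=Ro.from_rotvec(o["tcp_rot"]).as_matrix();p=o["ee_pos"]
    y=np.arctan2(R[1,0],R[0,0])
    print("t",round(o["time"],2),"pos",p.round(1),"yaw",round(y,3),"F",o["force"].round(1),"gutter",((p-G(P0)[1])@G(P0)[0]).round(1))
    for w in W: print(np.round(w,1),"->",(R.T@(np.asarray(w)-p)/1000).round(4), "" if yaw is None else round(-(yaw-y)/np.pi,4))
P0=np.load("p.npy") if __import__("os").path.exists("p.npy") else None
E
python3 -c "
from h import *
rel([[518,-209,200],[518,-209,57]],1.377)"
```

```text
t 0.1 pos [ 181.6 -597.8  230.8] yaw 0.295 F [-0.4 -0.5  0.2] gutter [-590.6  255.6  260.7]
[ 518 -209  200] -> [ 0.4349 -0.2743  0.0311] -0.3445
[ 518 -209   57] -> [ 0.4349 -0.2741  0.1741] -0.3445
```

Emit:
send_rows([
  [[0.05,-0.031,0.004],-0.045],
  [[0.1,-0.063,0.008],-0.09],
  [[0.15,-0.095,0.011],-0.135],
  [[0.2,-0.126,0.014],-0.18],
  [[0.25,-0.158,0.018],-0.22],
  [[0.3,-0.189,0.021],-0.265],
  [[0.35,-0.221,0.025],-0.31],
  [[0.4,-0.252,0.028],-0.3445],
], grip=1, newtons=30)

```text
time: 1.1
ee_pos: [492.1, -239.0, 203.1]
tcp_rot: [-2.422, -2.001, 0.0]
force: [0.8, -1.2, -0.1]
finger_gap: -0.2
gripper_force: 0.0
```

```bash
python3 -c "
from h import *
rel([[518,-209,200],[518,-209,57]],1.377)"
```

```text
t 1.1 pos [ 492.1 -239.   203.1] yaw 1.381 F [ 0.8 -1.2 -0.1] gutter [-186.7   19.9  175.8]
[ 518 -209  200] -> [0.0344 0.0198 0.003 ] 0.0013
[ 518 -209   57] -> [0.0344 0.0198 0.146 ] 0.0013
```

Emit:
send_rows([
  [[0.017,0.01,0.003],0],
  [[0.034,0.02,0.003],0],
  [[0.034,0.02,0.04],0],
  [[0.034,0.02,0.08],0],
  [[0.034,0.02,0.12],0],
  [[0.034,0.02,0.136],0],
  [[0.034,0.02,0.146],0],
  [[0.034,0.02,0.146],0],
])

```text
time: 2.1
ee_pos: [517.5, -211.5, 57.6]
tcp_rot: [2.426, 1.995, 0.0]
force: [0.6, -0.1, 0.5]
finger_gap: -0.2
gripper_force: 0.0
```

```bash
python3 - <<'E'
from h import *
from plant import r
u=np.array([.1924,.9813,.1409])
b=np.array([522.5,-187.4,57])
rel([b,b+60*u,b+212*u],1.377)
im,d=r.get_image("side");cv2.imwrite("pics/s1.png",cv2.resize(im[130:290,180:330,::-1],None,fx=3.5,fy=3.5,interpolation=cv2.INTER_CUBIC))
E
```

```text
t 2.1 pos [ 517.5 -211.5   57.6] yaw 1.377 F [ 0.6 -0.1  0.5] gutter [-175.4    0.3   27.4]
[ 522.5 -187.4   57. ] -> [0.0246 0.0003 0.0006] -0.0001
[ 534.  -128.5   65.5] -> [ 0.0846  0.0002 -0.0078] -0.0001
[563.3  20.6  86.9] -> [ 2.366e-01  1.000e-04 -2.930e-02] -0.0001
```

View pics/s1.png

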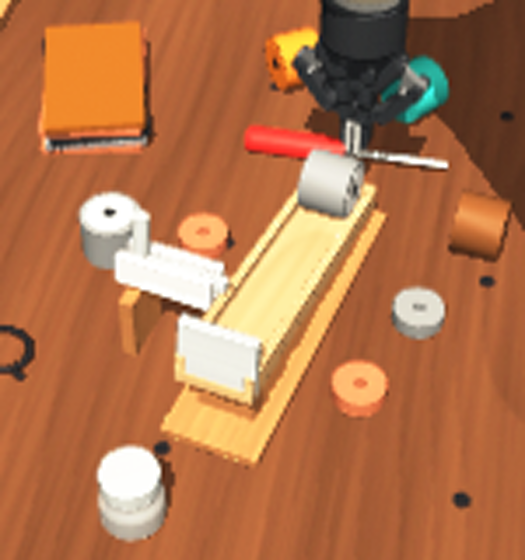

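The fingers stand behind the drum at about (355,140) in this crop, lined up with the gutter. Now I'll push gently up the slope.

Emit:
send_rows([
  [[0.01,0,0],0],
  [[0.018,0,0],0],
  [[0.024,0,0],0],
  [[0.03,0,-0.001],0],
  [[0.036,0,-0.002],0],
  [[0.043,0,-0.003],0],
  [[0.05,0,-0.004],0],
  [[0.058,0,-0.005],0],
])

```text
time: 3.15
ee_pos: [528.6, -153.8, 62.4]
tcp_rot: [2.426, 1.996, -0.0]
force: [0.3, -0.1, 0.9]
finger_gap: -0.3
gripper_force: 0.3
```

Emit:
send_rows([
  [[0.008,0,-0.001],0],
  [[0.016,0,-0.002],0],
  [[0.024,0,-0.003],0],
  [[0.032,0,-0.0045],0],
  [[0.04,0,-0.0055],0],
  [[0.048,0,-0.0065],0],
  [[0.056,0,-0.008],0],
  [[0.064,0,-0.009],0],
])

```text
time: 4.15
ee_pos: [540.9, -91.0, 71.4]
tcp_rot: [2.426, 1.996, -0.0]
force: [0.9, -0.5, 0.9]
finger_gap: -0.1
gripper_force: 0.3
```

```bash
python3 - <<'E'
from h import *
from plant import r
u=np.array([.1924,.9813,.1409])
b=np.array([522.5,-187.4,57])
rel([b+212*u],1.377)
im,d=r.get_image("side");cv2.imwrite("pics/s2.png",cv2.resize(im[130:290,180:330,::-1],None,fx=3.5,fy=3.5,interpolation=cv2.INTER_CUBIC))
E
```

```text
t 4.15 pos [540.9 -91.   71.4] yaw 1.377 F [ 0.9 -0.5  0.9] gutter [-51.9   0.5  23.9]
[563.3  20.6  86.9] -> [ 0.1138  0.0005 -0.0155] 0.0
```

View pics/s2.png

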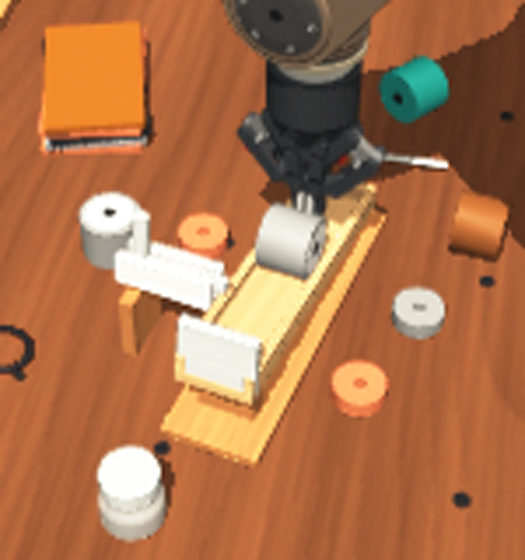

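Emit:
send_rows([
  [[0.008,0,0],0],
  [[0.016,0,0],0],
  [[0.024,0,-0.001],0],
  [[0.032,0,-0.002],0],
  [[0.04,0,-0.003],0],
  [[0.048,0,-0.004],0],
  [[0.056,0,-0.005],0],
  [[0.064,0,-0.006],0],
])

```text
time: 5.2
ee_pos: [553.2, -28.1, 77.3]
tcp_rot: [2.426, 1.996, -0.0]
force: [-0.2, -0.8, -0.4]
finger_gap: 0.3
gripper_force: 0.3
```

Emit:
send_rows([
  [[0.006,0,-0.001],0],
  [[0.012,0,-0.002],0],
  [[0.018,0,-0.003],0],
  [[0.024,0,-0.004],0],
  [[0.03,0,-0.005],0],
  [[0.035,0,-0.005],0],
  [[0.04,0,-0.006],0],
  [[0.044,0,-0.006],0],
])

```text
time: 6.2
ee_pos: [561.7, 14.9, 83.3]
tcp_rot: [2.426, 1.996, -0.0]
force: [-0.3, 0.2, -0.2]
finger_gap: 0.0
gripper_force: 0.0
```

```bash
python3 - <<'E'
from h import *
from plant import r
u=np.array([.1924,.9813,.1409])
b=np.array([522.5,-187.4,57])
rel([b+212*u],1.377)
im,d=r.get_image("side");cv2.imwrite("pics/s3.png",cv2.resize(im[150:280,180:310,::-1],None,fx=4,fy=4,interpolation=cv2.INTER_CUBIC))
E
```

```text
t 6.2 pos [561.7  14.9  83.3] yaw 1.377 F [-0.3  0.2 -0.2] gutter [56.6  0.5 20.6]
[563.3  20.6  86.9] -> [ 0.006   0.0005 -0.0036] 0.0001
```

View pics/s3.png

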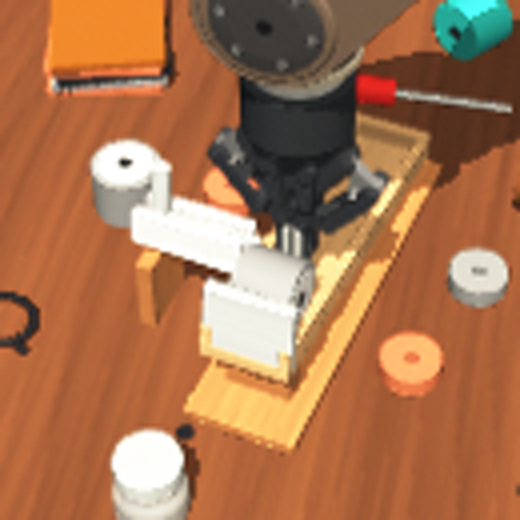

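The drum appears to be against the stop plate at about (270,275). I'll back off a little and measure it.

Emit:
send_rows([
  [[-0.005,0,0],0],
  [[-0.01,0,0.001],0],
  [[-0.015,0,0.002],0],
  [[-0.02,0,0.002],0],
  [[-0.025,0,0.003],0],
  [[-0.03,0,0.004],0],
  [[-0.03,0,0.004],0],
  [[-0.03,0,0.004],0],
])

```text
time: 7.25
ee_pos: [555.9, -14.9, 79.3]
tcp_rot: [2.426, 1.996, 0.0]
force: [-0.2, 0.1, 0.1]
finger_gap: -0.2
gripper_force: 0.0
```

```bash
python3 - <<'E'
from h import *
from plant import r
for n in("top","side"):
    im,d=r.get_image(n);z=dict(r.camera_params(n));z.update(d=d);R,t=G(P0);L=(cloud(z)-t)@R
    m=(L[...,0]>62)&(L[...,0]<127)&(abs(L[...,1])<26)&(L[...,2]>25)&(L[...,2]<60)
    q=L[m];top=q[q[:,2]>np.percentile(q[:,2],85)]
    print(n,m.sum(),q.min(0),q.max(0),"top",top.mean(0))
rel([g2w(P0,[62,-150,110]),g2w(P0,[62,-135,47])],1.377)
E
```

```text
top 47 [121.40780842 -21.17455317  30.62803027] [126.93662677  21.79595184  43.37310294] top [122.72429419   3.9836647   42.05690175]
side 229 [ 76.33443501 -21.64589076  25.10326701] [126.3728258   23.55271714  54.75074887] top [104.08470493   0.35286771  52.33418513]
t 7.35 pos [555.9 -14.8  79.3] yaw 1.377 F [ 0.3 -0.4 -0.3] gutter [26.1  0.5 20.9]
[708.  -21.1 172.6] -> [ 0.0231  0.1505 -0.0933] 0.0001
[694.9  -9.6 110.2] -> [ 0.0319  0.1355 -0.0309] 0.0001
```

The drum is in the dip: its top is at z≈52 to 54 near x≈101 to 104, and it stayed put when the fingers backed off. Next I'll lift, turn 90° so the fingers' flat side pushes the knob, and move to the knob's outer side.

Emit:
send_rows([
  [[0,0,-0.05],0],
  [[0,0,-0.1],0],
  [[0,0.02,-0.13],-0.05],
  [[0.008,0.055,-0.13],-0.1],
  [[0.016,0.09,-0.13],-0.15],
  [[0.024,0.12,-0.13],-0.2],
  [[0.028,0.14,-0.13],-0.25],
  [[0.03,0.15,-0.13],-0.3],
])

```text
time: 8.35
ee_pos: [709.5, -14.1, 208.7]
tcp_rot: [-1.247, -2.883, 0.0]
force: [0.5, 0.4, -0.4]
finger_gap: 0.0
gripper_force: 0.0
```

Emit:
send_rows([
  [[0,0,0],-0.05],
  [[0,0,0],-0.1],
  [[0,0,0],-0.15],
  [[0,0,0],-0.2],
  [[0,0,0],-0.2],
  [[0,0,0],-0.2],
  [[0,0,0],-0.2],
  [[0,0,0],-0.2],
])

```text
time: 9.35
ee_pos: [708.8, -14.3, 209.3]
tcp_rot: [0.305, 3.127, -0.0]
force: [0.6, -0.7, -0.3]
finger_gap: 0.1
gripper_force: 0.0
```

```bash
python3 -c "
from h import *
rel([g2w(P0,[62,-140,90]),g2w(P0,[62,-140,43]),g2w(P0,[62,-120,43]),g2w(P0,[62,-74,43])],2.948)"
```

```text
t 9.35 pos [708.8 -14.3 209.3] yaw 2.947 F [ 0.6 -0.7 -0.3] gutter [  73.8 -149.5  145.4]
[698.7 -16.4 152.8] -> [ 0.0095 -0.004   0.0565] -0.0003
[699.9 -10.  106.2] -> [0.0095 0.0026 0.103 ] -0.0003
[680.3  -6.1 106.2] -> [0.0295 0.0026 0.103 ] -0.0003
[635.2   2.7 106.2] -> [0.0755 0.0025 0.103 ] -0.0003
```

Emit:
send_rows([
  [[0.005,0.002,0.03],0],
  [[0.009,0.002,0.06],0],
  [[0.009,0.002,0.085],0],
  [[0.009,0.002,0.103],0],
  [[0.015,0.002,0.103],0],
  [[0.02,0.002,0.103],0],
  [[0.025,0.002,0.103],0],
  [[0.029,0.002,0.103],0],
])

```text
time: 10.35
ee_pos: [680.7, -6.8, 107.1]
tcp_rot: [0.304, 3.125, -0.0]
force: [1.7, -0.0, 0.2]
finger_gap: -0.1
gripper_force: 0.7
```

```bash
python3 - <<'E'
from h import *
from plant import r
rel([g2w(P0,[62,-81,43])],2.948)
im,d=r.get_image("side");cv2.imwrite("pics/s4.png",cv2.resize(im[150:280,180:310,::-1],None,fx=4,fy=4,interpolation=cv2.INTER_CUBIC))
E
```

```text
t 10.35 pos [680.7  -6.8 107.1] yaw 2.948 F [ 1.7 -0.   0.2] gutter [  61.6 -120.5   44. ]
[642.1   1.4 106.2] -> [0.0395 0.0006 0.0008] -0.0
```

View pics/s4.png

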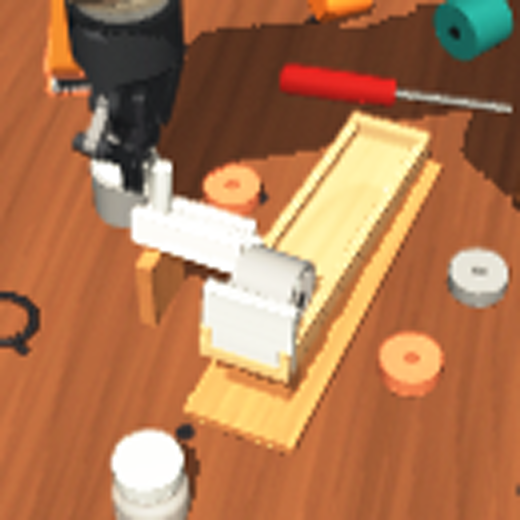

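The fingers are at the knob (about (158,185)) and already touching it (1.7 N). The drum lies in the dip. Now I'll push the bolt.

Emit:
send_rows([
  [[0.005,0,0],0],
  [[0.01,0,0],0],
  [[0.015,0,0],0],
  [[0.02,0,0],0],
  [[0.025,0,0],0],
  [[0.029,0,0],0],
  [[0.033,0,0],0],
  [[0.037,0,0],0],
])

```text
time: 11.4
ee_pos: [644.1, 0.4, 106.2]
tcp_rot: [-0.304, -3.127, 0.0]
force: [0.6, 1.3, 1.0]
finger_gap: 0.1
gripper_force: 0.7
```

Emit:
send_rows([
  [[0.001,0,0],0],
  [[0.002,0,0],0],
  [[0.002,0,0],0],
  [[0.003,0,0],0],
  [[0.003,0,0],0],
  [[0.003,0,0],0],
  [[0.003,0,0],0],
  [[0.003,0,0],0],
])

```text
time: 12.4
ee_pos: [642.1, 0.7, 106.3]
tcp_rot: [0.304, 3.125, -0.0]
force: [4.9, 0.3, -2.3]
finger_gap: 0.3
gripper_force: 2.6
```

Emit:
send_rows([
  [[0.0005,0,0],0],
  [[0.001,0,0],0],
  [[0.001,0,0],0],
  [[0.0015,0,0],0],
  [[0.0015,0,0],0],
  [[0.002,0,0],0],
  [[0.002,0,0],0],
  [[0.002,0,0],0],
])

```text
time: 13.4
ee_pos: [642.0, 0.7, 106.4]
tcp_rot: [0.304, 3.121, -0.0]
force: [15.0, -2.4, -7.3]
finger_gap: -0.3
gripper_force: 7.4
```

The force rose to 15 N with no further movement, so the bolt is at its end stop. Now I'll back off, lift and check.

Emit:
send_rows([
  [[-0.003,0,0],0],
  [[-0.01,0,0],0],
  [[-0.02,0,0],0],
  [[-0.03,0,0],0],
  [[-0.035,0,-0.03],0],
  [[-0.04,0,-0.07],0],
  [[-0.04,0,-0.11],0],
  [[-0.04,0,-0.15],0],
])

```text
time: 14.4
ee_pos: [679.0, -6.6, 257.6]
tcp_rot: [-0.304, -3.127, 0.0]
force: [0.0, -0.9, -0.0]
finger_gap: 0.1
gripper_force: 0.0
```

Emit:
send_rows([
  [[-0.02,0,-0.03],0],
  [[-0.05,0,-0.03],0],
  [[-0.08,0,-0.03],0],
  [[-0.1,0,-0.03],0],
  [[-0.1,0,-0.03],0],
  [[-0.1,0,-0.03],0],
  [[-0.1,0,-0.03],0],
  [[-0.1,0,-0.03],0],
])

```text
time: 15.4
ee_pos: [776.6, -25.5, 286.8]
tcp_rot: [0.304, 3.126, -0.0]
force: [0.2, 0.5, 0.2]
finger_gap: -0.0
gripper_force: 0.0
```

```bash
python3 - <<'E'
from h import *
from plant import r
rel([])
R,t=G(P0)
for n in("top","side"):
    im,d=r.get_image(n);z=dict(r.camera_params(n));z.update(d=d);L=(cloud(z)-t)@R
    m=(abs(L[...,0]-62)<20)&(L[...,1]<-45)&(L[...,1]>-130)&(L[...,2]>66)&(L[...,2]<75)
    print(n,"knob",m.sum(),L[m].mean(0) if m.any() else 0)
    if n=="side": cv2.imwrite("pics/s5.png",cv2.resize(im[150:280,180:310,::-1],None,fx=4,fy=4,interpolation=cv2.INTER_CUBIC))
E
```

```text
t 15.4 pos [776.6 -25.5 286.8] yaw 2.948 F [0.2 0.5 0.2] gutter [  86.7 -218.2  221.9]
top knob 0 0
side knob 20 [ 64.68525931 -61.39080374  69.2222047 ]
```

View pics/s5.png

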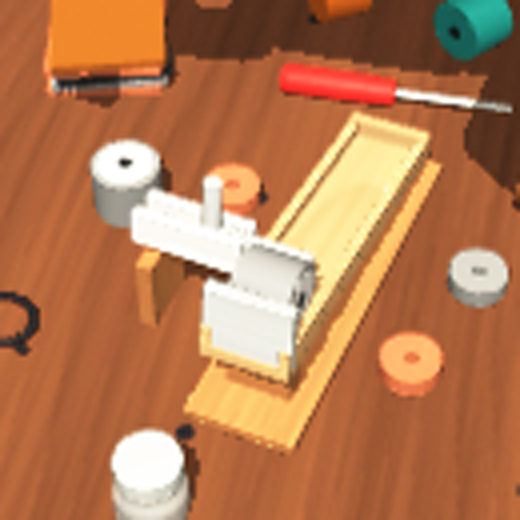

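The knob is now at y≈-62, around (213,200) in the crop, which is fully across. The drum is in the dip at about (275,275), and everything else looks undisturbed.

```bash
python3 -c "
from plant import r
print(r.job_done())"
```

```text
the job is handed in; nothing more can be done
None
```

The drum rests in the dip against the stop plate, the keeper bolt is fully across behind it, and the job was handed in at about 15.5 s with nothing else on the bench visibly moved.

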